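Find the flywheel's heavy side and hold it down

TASK

The strip printer's flywheel is on the bench stand in stiff sealed bearings, and nothing on the outside shows where the lead balance weight is shut inside it. Take the wheel by its turning handle and turn it slowly, a quarter turn or more, to feel which side is heavy (it is hard to turn while the weight goes up and easy while it comes down); then bring the heavy side straight down under the shaft and finish there, still gripping the handle and keeping the wheel at rest, so that its top can be marked. Leave the first-aid box, the flask and the coaster where they are.

Things in the scene. Friction and masses are not known exactly. Their poses are not given: they have to be found in the camera images.
- stand: Fixed bench stand, bolted to the ledge; its place and yaw vary. Origin on the ledge under the middle of the wheel. From there towards +y: base plate (170 mm along x, y 32 to 158 mm, 12 mm thick) and a pedestal with the bearing housing, 66 mm across, y 45 to 145 mm, about the shaft. Nothing of it lies on the wheel's -y side.
- axle (a point): Middle of the flywheel on the shaft axis, 130 mm above the ledge; belongs to the fixed stand. Its y axis runs along the level shaft from the wheel into the bearing, z is up, x lies level in the plane of the wheel.
- wheel_middle (a point): The same point, but its axes turn with the wheel, z towards the handle: a dark grey closed steel disc with a belt groove, 180 mm across, 32 mm wide, a flat bush (6 mm proud) in the middle of its -y face and no shaft end in front of it. Wheel and handle alone are in balance. At rest the drag can hide the pull; creeping slowly a few mm each way shows it (mean of the two).
- handle_grip (a point): Where to grip the turning handle: a black round grip, 25 mm across, that spins freely on a spindle parallel to the shaft, 66 mm from the shaft axis, standing out 104 mm from the wheel's -y face. This point is on its axis, 64 mm from that face. It says nothing about the heavy side.
- flywheel (a joint): Angle of the wheel in rad about axle's y: 0 = handle straight up, growing as the top goes to +x of axle; no end stops. Inside is a fixed lead weight, 0.21 to 0.27 kg, 62 mm off the axis, at an unknown angle. The seals drag 0.2 N m, more than the weight's greatest pull (0.13 to 0.165 N m), so the wheel stays where left; raising the weight takes drag plus pull, lowering it drag less pull.
- first_aid_box_center (a point): Centre of the khaki tin first-aid box, 123 x 183 x 64 mm, handle folded flat on its lid; leave it alone.
- flask_center (a point): Centre of the upright red enamel flask with steel cap, 76 mm across, 190 mm high; leave it alone.
- coaster_center (a point): Centre of the round cork coaster, 96 mm across, 8 mm thick; leave it alone.

How it is judged:
By the outcome, as a careful person would: the job done as asked, in the order asked, and still so for the second after the job is handed in, while the arm keeps its last pose, push and grip.
It also fails if it takes over 67 s, if anything falls off the work surface, if the arm or the gripper's body presses on something with over 40 N, if the wrist force passes 120 N, or if a joint passes its speed limit or range.

ROBOT

A 6-joint arm with a two-finger parallel gripper is mounted at the origin on the work surface. World frame = base frame: x ahead of the robot, y to its left, z up, the work surface at z = 0. Lengths are in mm, angles in rad, forces in N, time in s.
With the tool pointing down it reaches from about 275 to 1000 mm from the base axis. Payload 8.4 kg.
Tool frame: the origin (TCP) lies at the very end of the fingers, on their centre line; the grasp point (between the pads) lies 19 mm behind it; z points along the fingers, x is the direction in which the jaws open and shut, and the axes are right-handed (so a half turn about z gives the same grasp; the last joint's range is limited). The gripper opens to 85 mm and grips with 20 to 120 N. Pads are 22 mm wide; open, the fingers measure 114 mm over their backs; the gripper's body (76 mm by 85 mm) begins 54 mm behind the grasp point. The pads swing forward as they close: fully open they stand 13 mm farther back than shut.
Start: joints at [-1.168, 0.353, 1.633, -0, 1.155, -0.002], TCP at [246.146, -574.491, 231.281] pointing down, gripper open.
Joint ranges: [-2.63, 2.63], [-0.92, 2.1], [0.06, 2.66], [-1.3, 4.44], [0, 2.69], [-3.02, 3.02]. Speed limits (rad/s): [2.22, 2.22, 2.79, 3.14, 3.14, 3.14].

INTERFACE

Orientations are given as [roll, pitch, yaw] about the fixed x, y, z axes, in that order (R = Rz(yaw) Ry(pitch) Rx(roll)).
In Python, from rig import r gives the robot as it stands.
- The arm moves only by the tool arm_command, never from a script. Its argument "targets" is a list of rows, each a list of 6 numbers: the shift along the tool's x, y, z in m, then the turn, a rotation vector about the tool's x, y, z in rad. A call has 1 to 20 rows; each row shifts and turns the commanded pose from where the row before left it, along the tool's axes as they then stand; what a row does not reach is not made up. A row lasts 1/12 s, in which the tool goes at most 41.7 mm and 7.16 degrees, less where a joint would pass 70% of its speed; a pose out of reach is approached as far as the arm can. A call is refused whole if a number of a shift passes 0.0417 or a number of a turn 0.125, either way. A call with a gripper value outside its range is refused whole. "fingers" is the finger opening in m, from 0 to 0.0854, set as the call begins (left out, the last holds). The fingers move at their own pace and stop on an object; "squeeze" is the grip in N (left out, the last holds). Time passes only in rows, so rows that do not move let the fingers close. It gives the time, the measured TCP pose, the force and the opening at its end, in the units of the state.
- r.sense(): the state, without advancing time (a new reading comes with each control period).
- r.grab_frame(name): name is "scene" or "top" or "wrist"; returns a dict with "image" (384x512x3 uint8, blue, green, red), "fx", "fy", "cx", "cy" (pixels), "k1" (the pictures are not rectified: a ray, as slopes to the right and down, at radius r is drawn at 1 + k1 r^2 times it, then the intrinsics apply), "xyz" and "orientation" of the camera in the world. Camera axes: x right, y down, z forward; pixel columns grow to the right and rows downward; lengths in mm; the calibration is good to about 2 mm. A picture is of the moment at which its call begins. There is no depth.
- r.sign_off(): hands the job in, once; it reports no verdict.
The state is a dict: "clock": time; "qpos": joint angles; "qvel": joint speeds; "joint_efforts": joint torques, N m; "eef_pos": TCP position; "tcp_rot": TCP orientation; "contact_force": force on the tool from outside, world axes, zero at the start; "wrist_torque": the same for the moment, N m; "opening": opening from 0.0 (shut) to 1.0 (fully open).
Only numpy, scipy, OpenCV 4.12 (cv2) and the standard library are available. Lean on these libraries where they do the work, as an engineer would, in place of code of your own. Each camera call takes 0.05 s, during which the arm holds its last target.

## Working session

There is one attempt and no reset: what is moved stays moved. The work goes in short steps, Python scripts to look and compute and a tool call to move; the robot and the scene stay as the last step left them, time stands still between calls to the robot, and variables do not carry over. Pictures are saved under pics/ and viewed, and the job is handed in when it is done.

Besides the shell and the picture viewer there is one more tool, called after "Emit:" by a JSON object that holds its "op" and its "data". arm_command: Moves the arm, as the interface text tells. Its arguments: {"type":"object","properties":{"targets":{"type":"array"},"fingers":{"type":"number"},"squeeze":{"type":"number"}},"required":["targets"]}

```bash
ls; mkdir -p pics; python3 - <<'E'
from rig import r
import cv2
print(r.sense())
for n in ("scene","top","wrist"):
    f=r.grab_frame(n); cv2.imwrite(f"pics/{n}0.png",f["image"])
    print(n,{k:v for k,v in f.items() if k!="image"})
E
```

```text
pics
{'clock': 0.0, 'qpos': array([-1.16839673e+00,  3.53667869e-01,  1.63417799e+00, -2.11238533e-05,
        1.15518938e+00, -2.43887944e-03]), 'qvel': array([-0.00068359, -0.00073351, -0.00047094,  0.00117316, -0.00144005,
       -0.00124847]), 'joint_efforts': array([ 1.78792379e-03, -6.05247045e+01, -3.42059076e+01, -6.39670861e-05,
        9.25193424e-03,  5.66118352e-07]), 'eef_pos': array([ 245.94470898, -574.03090635,  230.53059989]), 'tcp_rot': array([ 3.14157686e+00,  1.44263573e-03, -1.16594932e+00]), 'contact_force': array([ 0.10670734, -0.0092251 , -0.70047258]), 'wrist_torque': array([-0.00302236,  0.01278702,  0.03763276]), 'opening': 0.9985107483904183}
scene {'fx': 407.6449446714634, 'fy': 407.6449446714634, 'cx': 258.9971854280244, 'cy': 195.98568781244495, 'k1': -0.11147607067297334, 'xyz': array([1323.94257585, -313.1567125 , 1240.86383241]), 'orientation': array([-2.44703578, -0.01322815,  1.23238861])}
top {'fx': 479.51056943844367, 'fy': 479.51056943844367, 'cx': 257.25505740740573, 'cy': 191.6866587832987, 'k1': -0.19203786512978022, 'xyz': array([ 149.56512989,  -13.4824279 , 1712.2440203 ]), 'orientation': array([-2.93471992, -0.00393661, -1.51275481])}
wrist {'fx': 277.45213619820674, 'fy': 277.45213619820674, 'cx': 254.3697419519706, 'cy': 186.86009734124286, 'k1': -0.06306633787568029, 'xyz': array([ 311.4714151 , -546.97642863,  373.72972532]), 'orientation': array([ 2.86098317e+00,  2.04240248e-03, -1.16573705e+00])}
```

View pics/scene0.png

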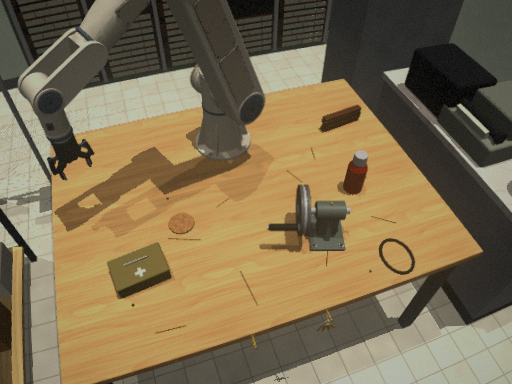

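View pics/top0.png

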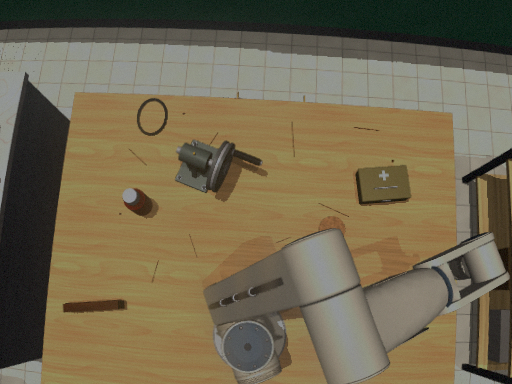

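View pics/wrist0.png

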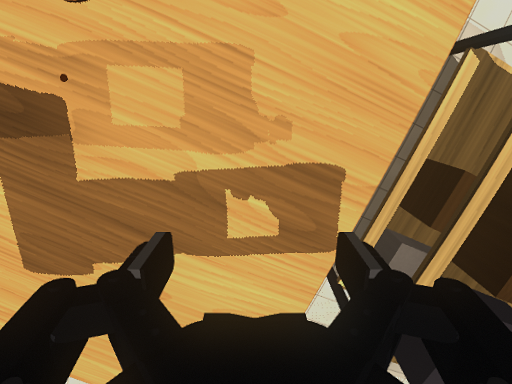

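```bash
cat > h.py <<'E'
import numpy as np, cv2
from scipy.spatial.transform import Rotation as R
def Rm(o): return R.from_euler('xyz',o).as_matrix()
def ray(f,u,v):
    p=cv2.undistortPoints(np.array([[[u,v]]],float),np.array([[f['fx'],0,f['cx']],[0,f['fy'],f['cy']],[0,0,1]]),np.array([f['k1'],0,0,0,0]))[0,0]
    d=Rm(f['orientation'])@np.array([p[0],p[1],1]); return np.array(f['xyz']),d/np.linalg.norm(d)
def atz(f,u,v,z):
    o,d=ray(f,u,v); return o+d*(z-o[2])/d[2]
def proj(f,P):
    P=np.atleast_2d(P); c=(P-f['xyz'])@Rm(f['orientation']); s=c[:,:2]/c[:,2:]
    s=s*(1+f['k1']*(s**2).sum(1,keepdims=True)); return s*[f['fx'],f['fy']]+[f['cx'],f['cy']]
def tri(obs):
    A=0;b=0
    for f,u,v in obs:
        o,d=ray(f,u,v);M=np.eye(3)-np.outer(d,d);A=A+M;b=b+M@o
    return np.linalg.solve(A,b)
def crop(f,name,u0,v0,w,h,s):
    im=f['image'][v0:v0+h,u0:u0+w]; cv2.imwrite(f'pics/{name}.png',cv2.resize(im,None,fx=s,fy=s,interpolation=cv2.INTER_CUBIC))
E
python3 - <<'E'
from rig import r
from h import *
crop(r.grab_frame('scene'),'c_s',260,170,100,90,7)
crop(r.grab_frame('top'),'c_t',165,125,105,80,7)
E
```

```text
(no output)
```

View pics/c_s.png

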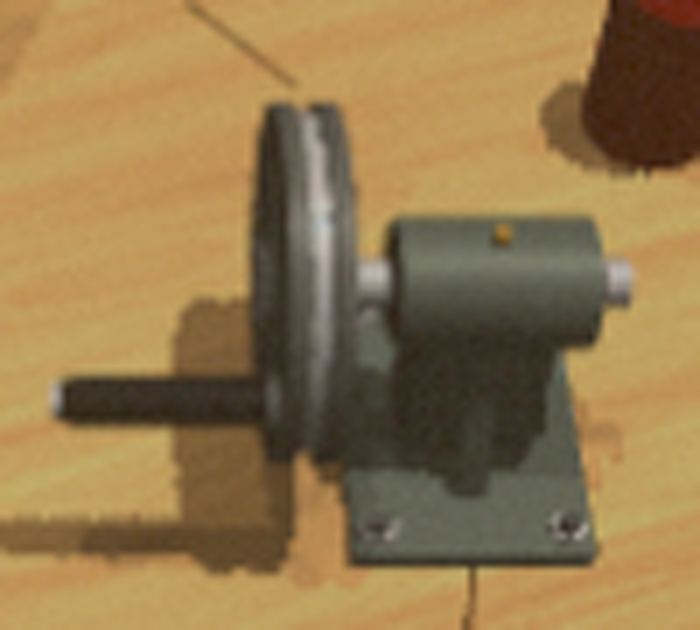

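View pics/c_t.png

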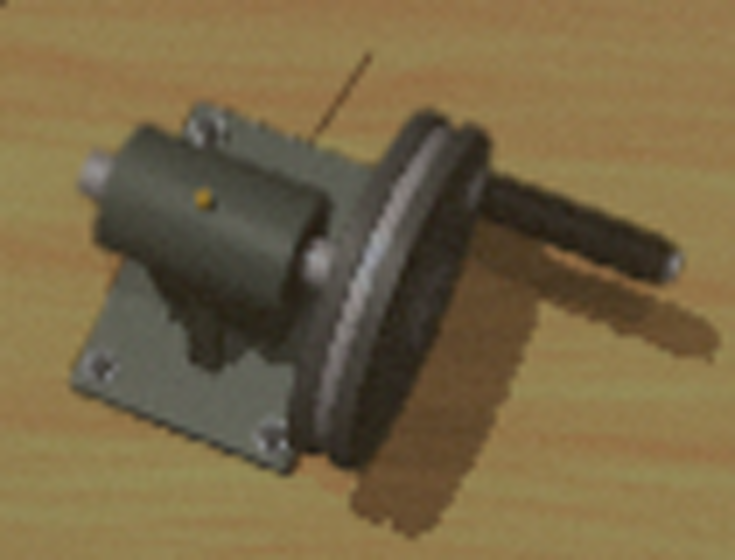

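```bash
cat > fit.py <<'E'
from rig import r
from h import *
from scipy.optimize import least_squares
S=r.grab_frame('scene');T=r.grab_frame('top')
def model(p):
    x,y,a,th=p; c,s=np.cos(a),np.sin(a)
    W=lambda q:np.array([x+c*q[0]-s*q[1],y+s*q[0]+c*q[1],q[2]])
    return W
def pts(p):
    th=p[3]; W=model(p); hx,hz=66*np.sin(th),130+66*np.cos(th)
    return [(S,W((85,32,12)),(310.3,250.3)),(S,W((85,158,12)),(345,250.3)),
    (T,W((-85,158,12)),(175.7,179.7)),(T,W((-85,32,12)),(206.4,192.6)),(T,W((85,158,12)),(193.6,139.7)),
    (S,W((hx,-120,hz)),(268.6,227.3)),(T,W((hx,-120,hz)),(261,162.9))]
def res(p): return np.concatenate([proj(f,P)[0]-q for f,P,q in pts(p)])
g=atz(T,215,165,100)
best=min((least_squares(res,[g[0],g[1],a0,t0]) for a0 in(-.5,0,.5) for t0 in (-1.5,0,1.5,3)),key=lambda s:s.cost)
print(best.x,best.cost);print(res(best.x).reshape(-1,2).round(1))
p=best.x;W=model(p);np.save('p.npy',p)
hx,hz=66*np.sin(p[3]),130+66*np.cos(p[3])
print('axle',W((0,0,130)),'tip',W((hx,-120,hz)),'grip',W((hx,-80,hz)))
for f,n,u0,v0,w,h in((S,'o_s',260,170,100,90),(T,'o_t',165,125,105,80)):
    k=7; im=cv2.resize(f['image'][v0:v0+h,u0:u0+w],None,fx=k,fy=k,interpolation=cv2.INTER_CUBIC)
    t=np.linspace(0,2*np.pi,90)
    Q=[W((90*np.sin(a),yy,130+90*np.cos(a))) for a in t for yy in(-16,16)]+[W((hx,yy,hz)) for yy in range(-120,-15,8)]+[W((0,yy,163)) for yy in(45,145)]
    for u,v in proj(f,np.array(Q)): cv2.circle(im,(int((u-u0+.5)*k),int((v-v0+.5)*k)),2,(0,255,255),-1)
    cv2.imwrite(f'pics/{n}.png',im)
print('box',atz(T,383,185,64),'flask',atz(T,130,194,190),'coaster',atz(S,181,223,8))
E
python3 fit.py
```

```text
[ 5.64024817e+02  1.27413197e+02 -3.23937225e-01  1.74634862e+00] 3.345117288634816
[[-0.6 -0.9]
 [-0.3 -1.3]
 [-0.8 -0.1]
 [-0.  -0.5]
 [-0.2 -1.3]
 [-0.9  0.4]
 [-0.1 -0.5]]
axle [564.02481734 127.41319719 130.        ] tip [587.43430626  -7.03055839 118.47297028] grip [600.16636489  30.8890234  118.47297028]
box [ 546.12229649 -447.25915765   64.        ] flask [436.53567601 415.62690922 190.        ] coaster [ 390.69296109 -276.30009924    8.        ]
```

View pics/o_s.png

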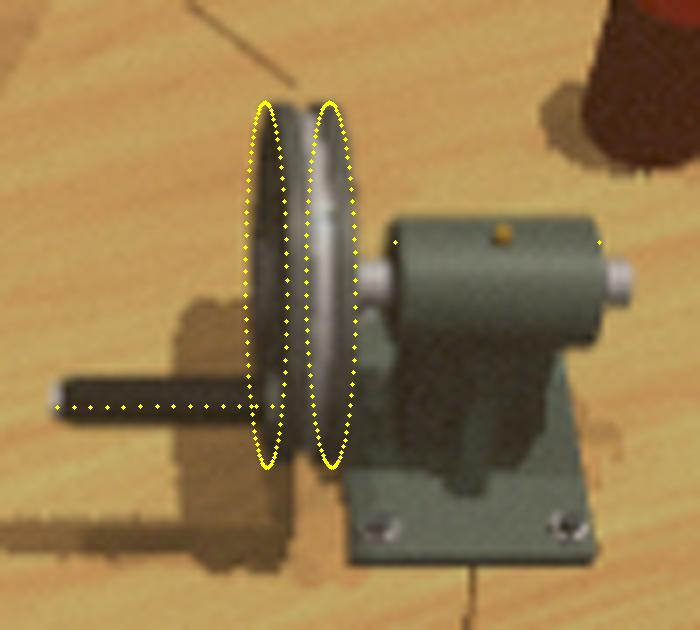

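View pics/o_t.png

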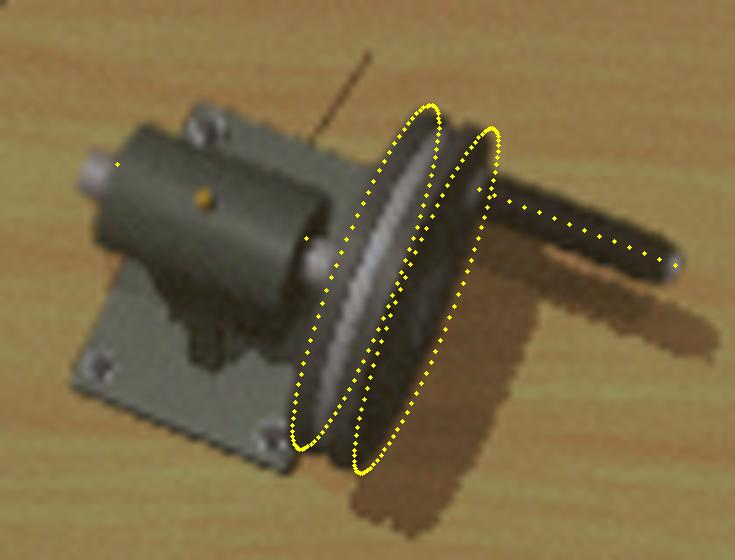

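```bash
sed -i 's/proj(f,P)\[0\]-q for/proj(f,P)[0]-np.array(q)+.5 for/' fit.py; python3 fit.py; python3 - <<'E'
from rig import r
from h import *
s=r.sense(); M=Rm(s['tcp_rot'])
p=np.load('p.npy');a=p[2];th=p[3]
c,sn=np.cos(a),np.sin(a);x,y=66*np.sin(th),-80
g=np.array([p[0]+c*x-sn*y,p[1]+sn*x+c*y,230])
print(s['clock'],g,M.T@(g-s['eef_pos']))
for _ in range(3): print(r.sense()['contact_force'])
E
```

```text
[ 5.63781906e+02  1.28189922e+02 -3.29949657e-01  1.69152753e+00] 1.0942904947617196
[[-0.1 -0.5]
 [ 0.2 -0.7]
 [-0.6  0.1]
 [ 0.1 -0. ]
 [ 0.3 -0.9]
 [-0.3  0.1]
 [ 0.3 -0.1]]
axle [563.78190593 128.18992209 130.        ] tip [586.88781907  -6.56515766 122.05108439] grip [599.84763511  31.27718857 122.05108439]
box [ 546.12229649 -447.25915765   64.        ] flask [436.53567601 415.62690922 190.        ] coaster [ 390.69296109 -276.30009924    8.        ]
0.45 [599.84763511  31.27718857 230.        ] [-417.46689978 -563.70003717    1.28076029]
[ 0.99214663  0.44078963 -0.32996613]
[ 0.99214663  0.44078963 -0.32996613]
[ 0.99214663  0.44078963 -0.32996613]
```

Emit:
{"op": "arm_command", "data": {"targets": [[-0.0232,-0.0313,0,0,0,0],[-0.0232,-0.0313,0,0,0,-0.12],[-0.0232,-0.0313,0,0,0,0]]}}

```text
clock: 0.7
eef_pos: [301.5, -470.7, 231.1]
tcp_rot: [-3.141, -0.0, -1.04]
contact_force: [0.4, -0.4, -0.0]
opening: 0.996
```

```bash
python3 - <<'E'
from rig import r
from h import *
s=r.sense(); pos=s['eef_pos'];yaw=s['tcp_rot'][2]
n=31; g=np.array([599.8,31.3,230]); tot=np.pi-.33-yaw; dz=tot/n; print(tot,dz, s['qpos'])
d=(g-pos)/n
for i in range(n):
    y=yaw+dz*i
    M=Rm([np.pi,0,y]); v=M.T@d/1000; print([round(v[0],4),round(v[1],4),0,0,0,-round(dz,4)],end=', ')
E
```

```text
3.8519708979829073 0.1242571257413841 [-1.00401896e+00  2.50857946e-01  1.77666533e+00  3.17923459e-04
  1.11369778e+00  3.62189733e-02]
[np.float64(-0.0091), np.float64(-0.0165), 0, 0, 0, np.float64(-0.1243)], [np.float64(-0.007), np.float64(-0.0175), 0, 0, 0, np.float64(-0.1243)], [np.float64(-0.0048), np.float64(-0.0182), 0, 0, 0, np.float64(-0.1243)], [np.float64(-0.0025), np.float64(-0.0187), 0, 0, 0, np.float64(-0.1243)], [np.float64(-0.0001), np.float64(-0.0188), 0, 0, 0, np.float64(-0.1243)], [np.float64(0.0022), np.float64(-0.0187), 0, 0, 0, np.float64(-0.1243)], [np.float64(0.0045), np.float64(-0.0183), 0, 0, 0, np.float64(-0.1243)], [np.float64(0.0067), np.float64(-0.0176), 0, 0, 0, np.float64(-0.1243)], [np.float64(0.0089), np.float64(-0.0166), 0, 0, 0, np.float64(-0.1243)], [np.float64(0.0109), np.float64(-0.0154), 0, 0, 0, np.float64(-0.1243)], [np.float64(0.0127), np.float64(-0.0139), 0, 0, 0, np.float64(-0.1243)], [np.float64(0.0143), np.float64(-0.0123), 0, 0, 0, np.float64(-0.1243)], [np.float64(0.0157), np.float64(-0.0104), 0, 0, 0, np.float64(-0.1243)], [np.float6
[... 588 characters left out ...]
, np.float64(0.0096), 0, 0, 0, np.float64(-0.1243)], [np.float64(0.0149), np.float64(0.0115), 0, 0, 0, np.float64(-0.1243)], [np.float64(0.0134), np.float64(0.0133), 0, 0, 0, np.float64(-0.1243)], [np.float64(0.0116), np.float64(0.0148), 0, 0, 0, np.float64(-0.1243)], [np.float64(0.0097), np.float64(0.0162), 0, 0, 0, np.float64(-0.1243)], [np.float64(0.0076), np.float64(0.0172), 0, 0, 0, np.float64(-0.1243)], [np.float64(0.0054), np.float64(0.018), 0, 0, 0, np.float64(-0.1243)], [np.float64(0.0031), np.float64(0.0186), 0, 0, 0, np.float64(-0.1243)], [np.float64(0.0008), np.float64(0.0188), 0, 0, 0, np.float64(-0.1243)], [np.float64(-0.0015), np.float64(0.0188), 0, 0, 0, np.float64(-0.1243)],
```

Emit:
{"op": "arm_command", "data": {"targets": [[-0.009,-0.0165,0,0,0,-0.1243],[-0.007,-0.0175,0,0,0,-0.1243],[-0.005,-0.018,0,0,0,-0.1243],[-0.0025,-0.0185,0,0,0,-0.1243],[0,-0.019,0,0,0,-0.1243],[0.002,-0.0185,0,0,0,-0.1243],[0.0045,-0.018,0,0,0,-0.1243],[0.0065,-0.0175,0,0,0,-0.1243],[0.009,-0.0165,0,0,0,-0.1243],[0.011,-0.0155,0,0,0,-0.1243],[0.0125,-0.014,0,0,0,-0.1243],[0.0145,-0.0125,0,0,0,-0.1243],[0.0155,-0.0105,0,0,0,-0.1243],[0.017,-0.0085,0,0,0,-0.1243],[0.018,-0.006,0,0,0,-0.1243],[0.0185,-0.004,0,0,0,-0.1243],[0.019,-0.0015,0,0,0,-0.1243],[0.019,0.0005,0,0,0,-0.1243],[0.0185,0.003,0,0,0,-0.1243],[0.018,0.0055,0,0,0,-0.1243]]}}

```text
clock: 2.37
eef_pos: [495.2, -147.5, 231.4]
tcp_rot: [3.141, 0.0, 1.446]
contact_force: [-0.3, 0.8, 0.0]
opening: 0.998
```

Emit:
{"op": "arm_command", "data": {"targets": [[0.0175,0.0075,0,0,0,-0.1243],[0.016,0.0095,0,0,0,-0.1243],[0.015,0.0115,0,0,0,-0.1243],[0.0135,0.0135,0,0,0,-0.1243],[0.0115,0.015,0,0,0,-0.1243],[0.0095,0.016,0,0,0,-0.1243],[0.0075,0.017,0,0,0,-0.1243],[0.0055,0.018,0,0,0,-0.1243],[0.003,0.0185,0,0,0,-0.1243],[0.001,0.019,0,0,0,-0.1243],[-0.0015,0.019,0,0,0,-0.1243],[0,0,0,0,0,0]]}}

```text
clock: 3.37
eef_pos: [602.9, 32.0, 231.3]
tcp_rot: [3.14, 0.001, 2.816]
contact_force: [-0.5, -0.1, -0.8]
opening: 1.002
```

```bash
python3 - <<'E'
from rig import r
from h import *
f=r.grab_frame('wrist');cv2.imwrite('pics/w1.png',f['image'])
s=r.sense();print(s)
p=np.load('p.npy');a=p[2];th=p[3];c,sn=np.cos(a),np.sin(a)
W=lambda x,y,z:np.array([p[0]+c*x-sn*y,p[1]+sn*x+c*y,z])
M=Rm(s['tcp_rot']); g=W(66*np.sin(th),-80,230);print(g,(M.T@(g-s['eef_pos'])).round(1))
print(proj(f,[W(66*np.sin(th),-120,130+66*np.cos(th)),W(66*np.sin(th),-16,130+66*np.cos(th)),W(0,-16,220)]))
E
```

```text
{'clock': 3.4167, 'qpos': array([ 4.84268102e-02,  3.18651573e-01,  1.68308459e+00,  1.86791550e-04,
        1.13962526e+00, -2.76078971e+00]), 'qvel': array([-0.02871841, -0.01622683,  0.02673508, -0.0123133 ,  0.00593206,
        0.06230735]), 'joint_efforts': array([  1.28284883, -57.27745771, -34.75359321,   0.2157699 ,
        -0.11780249,  -0.94728839]), 'eef_pos': array([601.94616319,  30.73312496, 231.16816737]), 'tcp_rot': array([3.14134916e+00, 1.51588462e-04, 2.80913845e+00]), 'contact_force': array([-0.50141652, -0.06184587,  0.35728964]), 'wrist_torque': array([ 0.01006353,  0.05736812, -0.01563034]), 'opening': 1.0022295412124103}
[599.84763511  31.27718857 230.        ] [ 2.2 -0.2  1.2]
[[258.45138483 139.77987046]
 [257.57169825 243.62823615]
 [354.97236787 311.17518578]]
```

View pics/w1.png

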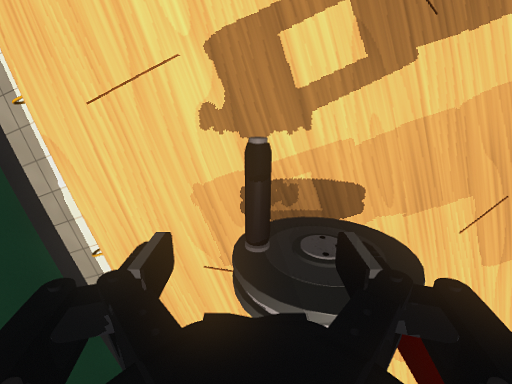

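```bash
python3 - <<'E'
from rig import r
from h import *
f=r.grab_frame('wrist');crop(f,'c_w',225,130,210,200,4)
s=r.sense()
p=np.load('p.npy')
def W(p,x,y,z):
    a=p[2];c,sn=np.cos(a),np.sin(a);return np.array([p[0]+c*x-sn*y,p[1]+sn*x+c*y,z])
x,z=66*np.sin(p[3]),130+66*np.cos(p[3])
im=cv2.imread('pics/c_w.png')
Q=[W(p,0,-22,130),W(p,x,-120,z),W(p,x,-16,z)]+[W(p,90*np.sin(t),-16,130+90*np.cos(t)) for t in np.linspace(0,6.28,60)]
for u,v in proj(f,np.array(Q)): cv2.circle(im,(int((u-225+.5)*4),int((v-130+.5)*4)),2,(0,255,255),-1)
cv2.imwrite('pics/c_w2.png',im)
E
```

```text
(no output)
```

View pics/c_w2.png

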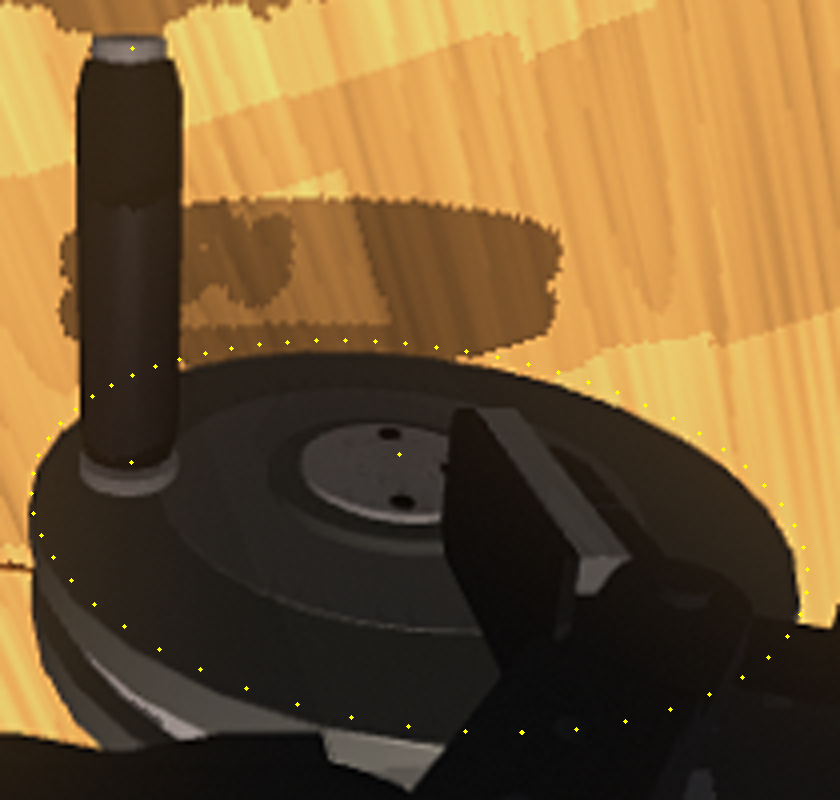

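Emit:
{"op": "arm_command", "data": {"targets": [[0.001,0,0.016,0,0,0],[0.001,0,0.016,0,0,0],[0,0,0.016,0,0,0],[0,0,0.016,0,0,0],[0,0,0.016,0,0,0],[0,0,0.016,0,0,0],[0,0,0.016,0,0,0],[0,0,0.014,0,0,0],[0,0,0,0,0,0],[0,0,0,0,0,0],[0,0,0,0,0,0]], "fingers": 0.05, "squeeze": 60}}

```text
clock: 4.38
eef_pos: [599.8, 29.7, 106.1]
tcp_rot: [3.141, 0.001, 2.806]
contact_force: [0.2, 1.1, 0.0]
opening: 0.585
```

```bash
cat > samp.py <<'E'
import sys,time
from rig import r
from h import *
n=int(sys.argv[1]);tag=sys.argv[2]
F=[];J=[];P=[];T=[]
for i in range(n):
    f=r.grab_frame('wrist'); s=r.sense(); F.append(s['contact_force']);J.append(s['joint_efforts']);P.append(s['eef_pos']);T.append(s['wrist_torque'])
F=np.array(F);J=np.array(J);T=np.array(T)
print(s['clock'],'pos',np.mean(P,0).round(2),'rot',s['tcp_rot'].round(4),'op',s['opening'])
print('F',F.mean(0).round(2),F.std(0).round(2),'T',T.mean(0).round(3),T.std(0).round(3))
print('J',J.mean(0).round(3),J.std(0).round(3)); print('q',s['qpos'].round(4))
cv2.imwrite(f'pics/{tag}.png',f['image']); np.savez(f'{tag}.npz',F=F,J=J,P=P,T=T,q=s['qpos'])
E
python3 samp.py 16 free
```

```text
5.1833 pos [599.72  30.14 105.73] rot [-3.1416e+00 -1.0000e-04  2.8073e+00] op 0.5863494545215251
F [-0.03  0.21  0.16] [0.52 0.41 0.56] T [-0.005  0.018 -0.002] [0.032 0.027 0.022]
J [-4.0000e-02 -6.1442e+01 -2.7839e+01 -2.0000e-03  3.0000e-03  4.0000e-03] [0.037 0.276 0.129 0.002 0.008 0.005]
q [ 0.0478  0.459   1.7891  0.      0.8936 -2.7595]
```

View pics/free.png

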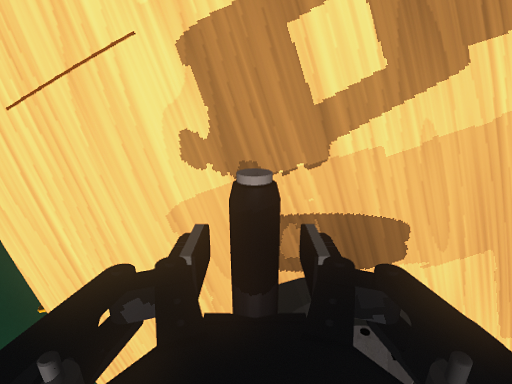

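Emit:
{"op": "arm_command", "data": {"targets": [[0,0,0.003,0,0,0],[0,0,0,0,0,0],[0,0,0,0,0,0],[0,0,0,0,0,0],[0,0,0,0,0,0],[0,0,0,0,0,0]], "fingers": 0, "squeeze": 60}}

```text
clock: 5.68
eef_pos: [599.4, 30.1, 102.0]
tcp_rot: [-3.141, -0.0, 2.807]
contact_force: [1.6, -0.5, -4.6]
opening: 0.272
```

```bash
python3 samp.py 6 grip0
```

```text
5.9833 pos [599.38  30.09 102.08] rot [-3.1414e+00 -2.0000e-04  2.8073e+00] op 0.27082898026398966
F [ 1.8  -0.96 -5.36] [0.47 0.28 0.4 ] T [-0.178 -0.242  0.049] [0.036 0.032 0.025]
J [ 6.4900e-01 -6.4545e+01 -2.8481e+01  3.3500e-01  4.8700e-01  5.2000e-02] [0.085 0.026 0.037 0.037 0.026 0.001]
q [ 4.7700e-02  4.6310e-01  1.7909e+00 -1.0000e-04  8.8780e-01 -2.7595e+00]
```

View pics/grip0.png

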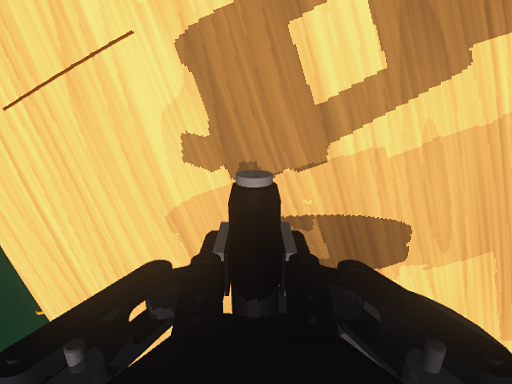

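Emit:
{"op": "arm_command", "data": {"targets": [[0,0,-0.0012,0,0,0],[0,0,-0.0012,0,0,0],[0,0,-0.0012,0,0,0],[0,0,-0.0012,0,0,0],[0,0,-0.0012,0,0,0]]}}

```text
clock: 6.4
eef_pos: [599.9, 29.9, 108.6]
tcp_rot: [3.142, 0.001, 2.807]
contact_force: [2.9, -3.7, -4.9]
opening: 0.273
```

```bash
python3 samp.py 8 up0
```

```text
6.8 pos [599.95  29.94 108.81] rot [3.1415e+00 1.1000e-03 2.8073e+00] op 0.271451373131719
F [ 2.81 -4.43 -1.76] [0.51 0.23 1.03] T [-0.658 -0.403  0.009] [0.021 0.026 0.035]
J [ 2.6270e+00 -6.1992e+01 -2.6928e+01  1.1200e+00  8.0900e-01  9.0000e-03] [0.112 0.3   0.197 0.04  0.045 0.005]
q [ 4.7500e-02  4.5440e-01  1.7868e+00 -4.0000e-04  8.9940e-01 -2.7595e+00]
```

Emit:
{"op": "arm_command", "data": {"targets": [[0,0,0.0012,0,0,0],[0,0,0.0012,0,0,0],[0,0,0.0012,0,0,0],[0,0,0.0012,0,0,0],[0,0,0.0012,0,0,0]]}}

```text
clock: 7.22
eef_pos: [599.4, 30.1, 102.2]
tcp_rot: [-3.141, -0.0, 2.807]
contact_force: [1.7, -4.5, 1.3]
opening: 0.272
```

```bash
python3 samp.py 8 dn0
```

```text
7.6167 pos [599.36  30.15 101.97] rot [-3.1414e+00 -3.0000e-04  2.8073e+00] op 0.2723802144528995
F [ 2.39 -4.46 -1.66] [0.42 0.35 0.65] T [-0.695 -0.364  0.015] [0.021 0.034 0.021]
J [ 2.7770e+00 -6.2334e+01 -2.6805e+01  1.1810e+00  7.0600e-01  1.4000e-02] [0.02  0.101 0.088 0.005 0.063 0.006]
q [ 4.7800e-02  4.6340e-01  1.7909e+00 -1.0000e-04  8.8760e-01 -2.7595e+00]
```

```bash
python3 - <<'E'
import numpy as np
t=1.71
for i in range(22):
    a,b=t+.1*i,t+.1*(i+1)
    print(f'{a:.2f}->{b:.2f}', (-66/3*(np.sin(b)-np.sin(a))).round(2), (-66/3*(np.cos(b)-np.cos(a))).round(2))
E
```

```text
1.71->1.81 0.41 2.16
1.81->1.91 0.63 2.11
1.91->2.01 0.83 2.03
2.01->2.11 1.03 1.94
2.11->2.21 1.22 1.83
2.21->2.31 1.4 1.7
2.31->2.41 1.56 1.55
2.41->2.51 1.71 1.39
2.51->2.61 1.84 1.21
2.61->2.71 1.95 1.02
2.71->2.81 2.04 0.82
2.81->2.91 2.11 0.61
2.91->3.01 2.16 0.4
3.01->3.11 2.19 0.18
3.11->3.21 2.2 -0.04
3.21->3.31 2.18 -0.26
3.31->3.41 2.15 -0.48
3.41->3.51 2.09 -0.69
3.51->3.61 2.01 -0.89
3.61->3.71 1.91 -1.09
3.71->3.81 1.79 -1.27
3.81->3.91 1.66 -1.45
```

Emit:
{"op": "arm_command", "data": {"targets": [[0.0004,0,0.0022,0,0,0],[0.0004,0,0.0022,0,0,0],[0.0004,0,0.0022,0,0,0]]}}

```text
clock: 7.87
eef_pos: [598.2, 30.5, 95.5]
tcp_rot: [-3.141, -0.0, 2.807]
contact_force: [0.9, -4.3, 1.7]
opening: 0.272
```

Emit:
{"op": "arm_command", "data": {"targets": [[0.0006,0,0.0021,0,0,0],[0.0006,0,0.0021,0,0,0],[0.0006,0,0.0021,0,0,0]]}}

```text
clock: 8.12
eef_pos: [596.5, 31.2, 89.1]
tcp_rot: [-3.141, -0.0, 2.807]
contact_force: [0.7, -4.2, 1.1]
opening: 0.273
```

Emit:
{"op": "arm_command", "data": {"targets": [[0.0008,0,0.002,0,0,0],[0.0008,0,0.002,0,0,0],[0.0008,0,0.002,0,0,0]]}}

```text
clock: 8.37
eef_pos: [594.1, 32.0, 83.1]
tcp_rot: [-3.141, -0.0, 2.807]
contact_force: [0.3, -4.7, 0.8]
opening: 0.274
```

Emit:
{"op": "arm_command", "data": {"targets": [[0.001,0,0.0019,0,0,0],[0.001,0,0.0019,0,0,0],[0.001,0,0.0019,0,0,0]]}}

```text
clock: 8.62
eef_pos: [591.2, 33.0, 77.4]
tcp_rot: [-3.141, -0.0, 2.807]
contact_force: [0.2, -4.9, 1.5]
opening: 0.278
```

Emit:
{"op": "arm_command", "data": {"targets": [[0.0012,0,0.0018,0,0,0],[0.0012,0,0.0018,0,0,0],[0.0012,0,0.0018,0,0,0]]}}

```text
clock: 8.87
eef_pos: [587.9, 34.1, 72.1]
tcp_rot: [-3.141, -0.0, 2.807]
contact_force: [0.2, -4.6, 0.7]
opening: 0.274
```

Emit:
{"op": "arm_command", "data": {"targets": [[0.0014,0,0.0017,0,0,0],[0.0014,0,0.0017,0,0,0],[0.0014,0,0.0017,0,0,0]]}}

```text
clock: 9.12
eef_pos: [584.0, 35.5, 67.0]
tcp_rot: [-3.141, -0.0, 2.807]
contact_force: [-0.1, -4.9, 0.8]
opening: 0.274
```

Emit:
{"op": "arm_command", "data": {"targets": [[0.0016,0,0.0015,0,0,0],[0.0016,0,0.0015,0,0,0],[0.0016,0,0.0015,0,0,0]]}}

```text
clock: 9.37
eef_pos: [579.7, 36.9, 62.5]
tcp_rot: [-3.141, 0.0, 2.807]
contact_force: [1.2, -6.5, -1.5]
opening: 0.273
```

Emit:
{"op": "arm_command", "data": {"targets": [[0.0017,0,0.0014,0,0,0],[0.0017,0,0.0014,0,0,0],[0.0017,0,0.0014,0,0,0]]}}

```text
clock: 9.62
eef_pos: [574.9, 38.6, 58.3]
tcp_rot: [-3.141, 0.0, 2.807]
contact_force: [0.9, -6.8, -0.8]
opening: 0.273
```

Emit:
{"op": "arm_command", "data": {"targets": [[0.0018,0,0.0012,0,0,0],[0.0018,0,0.0012,0,0,0],[0.0018,0,0.0012,0,0,0]]}}

```text
clock: 9.87
eef_pos: [569.7, 40.3, 54.6]
tcp_rot: [-3.141, 0.0, 2.807]
contact_force: [1.7, -5.1, -0.7]
opening: 0.27
```

Emit:
{"op": "arm_command", "data": {"targets": [[0.002,0,0.001,0,0,0],[0.002,0,0.001,0,0,0],[0.002,0,0.001,0,0,0]]}}

```text
clock: 10.12
eef_pos: [564.1, 42.3, 51.5]
tcp_rot: [-3.141, 0.0, 2.807]
contact_force: [2.5, -6.9, -3.5]
opening: 0.275
```

Emit:
{"op": "arm_command", "data": {"targets": [[0.002,0,0.0011,0,0,0],[0.002,0,0.0011,0,0,0],[0.002,0,0.0011,0,0,0]]}}

```text
clock: 10.37
eef_pos: [558.1, 44.3, 48.6]
tcp_rot: [-3.141, -0.0, 2.807]
contact_force: [-1.8, -6.7, 8.1]
opening: 0.274
```

Emit:
{"op": "arm_command", "data": {"targets": [[0.0021,0,0.0009,0,0,0],[0.0021,0,0.0009,0,0,0],[0.0021,0,0.0009,0,0,0]]}}

```text
clock: 10.62
eef_pos: [552.4, 46.4, 46.6]
tcp_rot: [-3.141, 0.0, 2.808]
contact_force: [-3.0, -7.7, 16.4]
opening: 0.278
```

Emit:
{"op": "arm_command", "data": {"targets": [[0.0022,0,0.0005,0,0,0],[0.0022,0,0.0005,0,0,0],[0.0022,0,0.0005,0,0,0]]}}

```text
clock: 10.87
eef_pos: [546.6, 48.3, 45.5]
tcp_rot: [-3.142, 0.001, 2.808]
contact_force: [-2.4, -9.6, 15.6]
opening: 0.275
```

Emit:
{"op": "arm_command", "data": {"targets": [[0.0022,0,0.0002,0,0,0],[0.0022,0,0.0002,0,0,0],[0.0022,0,0.0002,0,0,0]]}}

```text
clock: 11.12
eef_pos: [540.7, 50.4, 44.9]
tcp_rot: [3.142, 0.002, 2.807]
contact_force: [-0.9, -9.8, 13.3]
opening: 0.276
```

Emit:
{"op": "arm_command", "data": {"targets": [[0.0022,0,0,0,0,0],[0.0022,0,0,0,0,0],[0.0022,0,0,0,0,0]]}}

```text
clock: 11.37
eef_pos: [534.8, 52.4, 44.9]
tcp_rot: [3.142, 0.003, 2.808]
contact_force: [1.3, -11.9, 13.1]
opening: 0.274
```

Emit:
{"op": "arm_command", "data": {"targets": [[0.0022,0,-0.0003,0,0,0],[0.0022,0,-0.0003,0,0,0],[0.0022,0,-0.0003,0,0,0]]}}

```text
clock: 11.62
eef_pos: [528.5, 54.5, 45.6]
tcp_rot: [3.142, 0.003, 2.808]
contact_force: [1.8, -11.4, 8.7]
opening: 0.272
```

```bash
cat > dat.py <<'E'
import numpy as np
from scipy.optimize import least_squares
a=-.3346  # tool yaw 2.807 -> pi-2.807
ex=np.array([np.cos(a),np.sin(a)]);ey=np.array([-np.sin(a),np.cos(a)])
D=[] # dir,x,y,z,fx,fy,fz
def add(d,txt):
    for l in txt.strip().splitlines(): D.append([d]+[float(v) for v in l.split()])
add(1,"""598.2 30.5 95.5 0.9 -4.3 1.7
596.5 31.2 89.1 0.7 -4.2 1.1
594.1 32.0 83.1 0.3 -4.7 0.8
591.2 33.0 77.4 0.2 -4.9 1.5
587.9 34.1 72.1 0.2 -4.6 0.7
584.0 35.5 67.0 -0.1 -4.9 0.8
579.7 36.9 62.5 1.2 -6.5 -1.5
574.9 38.6 58.3 0.9 -6.8 -0.8
569.7 40.3 54.6 1.7 -5.1 -0.7
564.1 42.3 51.5 2.5 -6.9 -3.5
558.1 44.3 48.6 -1.8 -6.7 8.1
552.4 46.4 46.6 -3.0 -7.7 16.4
546.6 48.3 45.5 -2.4 -9.6 15.6
540.7 50.4 44.9 -0.9 -9.8 13.3
534.8 52.4 44.9 1.3 -11.9 13.1
528.5 54.5 45.6 1.8 -11.4 8.7""")
try:
    from more import *
    for d,t in M: add(d,t)
except ImportError: pass
D=np.array(D)
xy=D[:,1:3];z=D[:,3]
X=xy@ex;Y=xy@ey
Fx=D[:,4:6]@ex;Fz=D[:,6]
s=least_squares(lambda p:np.hypot(X-p[0],z-p[1])-66,[X.mean(),110])
cx,cz=s.x
th=np.arctan2(X-cx,z-cz)%(2*np.pi)
Ft=Fx*np.cos(th)-Fz*np.sin(th);Fr=Fx*np.sin(th)+Fz*np.cos(th)
E
cat > an.py <<'E'
from dat import *
print('centre',cx,cz,'world xy along ex; rms',np.sqrt((s.fun**2).mean()),'axle guess X',np.array([563.8,128.2])@ex)
s2=least_squares(lambda p:np.hypot(X-p[0],z-p[1])-p[2],[cx,cz,66]);print('free R',s2.x)
for i in range(len(D)): print(int(D[i,0]),round(th[i],3),'t',Ft[i].round(2),'r',Fr[i].round(2),'res',s.fun[i].round(2))
# Ft = -d*drag + A sin(th)+B cos(th)
dv=D[:,0]
def fit(cols): 
    c,res,_,_=np.linalg.lstsq(cols,Ft,rcond=None);cov=np.linalg.inv(cols.T@cols)*np.mean((cols@c-Ft)**2);return c,np.sqrt(np.diag(cov))
cols=np.c_[-dv,np.sin(th),np.cos(th)]
c,e=fit(cols);print('drag,A,B',c.round(2),e.round(2),'Nm',(c*.066).round(3),'amp',np.hypot(c[1],c[2])*.066)
phi=np.arctan2(c[2],c[1]);print('phi',phi,'final theta',(np.pi-phi)%(2*np.pi))
E
python3 an.py
```

```text
centre 490.7191586776802 110.90002125107914 world xy along ex; rms 0.11904545775504316 axle guess X 490.4328591488235
free R [490.28633998 111.53934806  66.70173054]
1 1.806 t -2.18 r 1.8 res 0.11
1 1.907 t -1.71 r 1.56 res 0.15
1 2.005 t -1.49 r 1.32 res 0.06
1 2.103 t -2.21 r 0.79 res -0.01
1 2.199 t -1.57 r 0.96 res -0.01
1 2.299 t -1.61 r 0.6 res -0.04
1 2.396 t -1.38 r 3.32 res -0.11
1 2.496 t -1.98 r 2.49 res -0.15
1 2.596 t -2.44 r 2.3 res -0.15
1 2.698 t -2.68 r 5.15 res -0.24
1 2.804 t -3.16 r -7.48 res 0.03
1 2.901 t -3.62 r -16.0 res 0.21
1 2.994 t -3.17 r -15.3 res 0.12
1 3.089 t -3.06 r -13.16 res 0.09
1 3.184 t -4.58 r -13.3 res 0.06
1 3.285 t -4.15 r -9.39 res -0.02
drag,A,B [ 6.02  3.73 -2.13] [0.94 0.61 0.87] Nm [ 0.397  0.246 -0.14 ] amp 0.2832907811357288
phi -0.5181160825069115 final theta 3.6597087360967047
```

Emit:
{"op": "arm_command", "data": {"targets": [[-0.0022,0,-0.0001,0,0,0],[-0.0022,0,-0.0001,0,0,0],[-0.0022,0,-0.0001,0,0,0]]}}

```text
clock: 11.87
eef_pos: [532.8, 53.0, 45.2]
tcp_rot: [-3.141, -0.002, 2.807]
contact_force: [-3.0, -4.5, 5.2]
opening: 0.276
```

Emit:
{"op": "arm_command", "data": {"targets": [[-0.0022,0,-0.0002,0,0,0],[-0.0022,0,-0.0002,0,0,0],[-0.0022,0,-0.0002,0,0,0]]}}

```text
clock: 12.12
eef_pos: [538.5, 51.0, 45.2]
tcp_rot: [-3.141, -0.003, 2.807]
contact_force: [-3.4, -3.2, -0.1]
opening: 0.275
```

Emit:
{"op": "arm_command", "data": {"targets": [[-0.0022,0,-0.0003,0,0,0],[-0.0022,0,-0.0003,0,0,0],[-0.0022,0,-0.0003,0,0,0]]}}

```text
clock: 12.37
eef_pos: [545.4, 48.6, 45.8]
tcp_rot: [-3.141, -0.002, 2.807]
contact_force: [-3.0, -3.5, -6.1]
opening: 0.271
```

Emit:
{"op": "arm_command", "data": {"targets": [[-0.0021,0,-0.0005,0,0,0],[-0.0021,0,-0.0005,0,0,0],[-0.0021,0,-0.0005,0,0,0]]}}

```text
clock: 12.62
eef_pos: [551.8, 46.4, 47.3]
tcp_rot: [-3.141, -0.001, 2.807]
contact_force: [-1.6, -3.5, -13.5]
opening: 0.273
```

Emit:
{"op": "arm_command", "data": {"targets": [[-0.0021,0,-0.0007,0,0,0],[-0.0021,0,-0.0007,0,0,0],[-0.0021,0,-0.0007,0,0,0]]}}

```text
clock: 12.87
eef_pos: [558.4, 44.2, 49.5]
tcp_rot: [-3.141, 0.0, 2.807]
contact_force: [2.0, -5.4, -20.4]
opening: 0.271
```

Emit:
{"op": "arm_command", "data": {"targets": [[-0.002,0,-0.0005,0,0,0],[-0.002,0,-0.0005,0,0,0],[-0.002,0,-0.0005,0,0,0]]}}

```text
clock: 13.12
eef_pos: [564.3, 42.2, 51.7]
tcp_rot: [-3.141, 0.001, 2.807]
contact_force: [-1.7, -5.5, -8.0]
opening: 0.274
```

Emit:
{"op": "arm_command", "data": {"targets": [[-0.002,0,-0.001,0,0,0],[-0.002,0,-0.001,0,0,0],[-0.002,0,-0.001,0,0,0]]}}

```text
clock: 13.37
eef_pos: [570.2, 40.2, 55.1]
tcp_rot: [-3.142, 0.001, 2.807]
contact_force: [-2.0, -5.7, -7.0]
opening: 0.269
```

Emit:
{"op": "arm_command", "data": {"targets": [[-0.0019,0,-0.0012,0,0,0],[-0.0019,0,-0.0012,0,0,0],[-0.0019,0,-0.0012,0,0,0]]}}

```text
clock: 13.62
eef_pos: [575.5, 38.4, 58.9]
tcp_rot: [-3.142, 0.001, 2.807]
contact_force: [-3.0, -5.8, -5.1]
opening: 0.275
```

Emit:
{"op": "arm_command", "data": {"targets": [[-0.0017,0,-0.0014,0,0,0],[-0.0017,0,-0.0014,0,0,0],[-0.0017,0,-0.0014,0,0,0]]}}

```text
clock: 13.87
eef_pos: [580.4, 36.7, 63.2]
tcp_rot: [3.142, 0.001, 2.807]
contact_force: [-3.0, -5.9, -4.3]
opening: 0.272
```

Emit:
{"op": "arm_command", "data": {"targets": [[-0.0016,0,-0.0015,0,0,0],[-0.0016,0,-0.0015,0,0,0],[-0.0016,0,-0.0015,0,0,0]]}}

```text
clock: 14.12
eef_pos: [584.6, 35.2, 67.8]
tcp_rot: [-3.142, 0.001, 2.807]
contact_force: [-4.9, -4.1, -3.4]
opening: 0.281
```

Emit:
{"op": "arm_command", "data": {"targets": [[-0.0014,0,-0.0017,0,0,0],[-0.0014,0,-0.0017,0,0,0],[-0.0014,0,-0.0017,0,0,0]]}}

```text
clock: 14.37
eef_pos: [588.4, 33.9, 72.9]
tcp_rot: [-3.142, 0.0, 2.807]
contact_force: [-4.1, -4.5, -3.0]
opening: 0.274
```

Emit:
{"op": "arm_command", "data": {"targets": [[-0.0012,0,-0.0018,0,0,0],[-0.0012,0,-0.0018,0,0,0],[-0.0012,0,-0.0018,0,0,0]]}}

```text
clock: 14.62
eef_pos: [591.8, 32.8, 78.2]
tcp_rot: [-3.142, 0.0, 2.807]
contact_force: [-3.5, -3.0, -2.7]
opening: 0.27
```

Emit:
{"op": "arm_command", "data": {"targets": [[-0.001,0,-0.0019,0,0,0],[-0.001,0,-0.0019,0,0,0],[-0.001,0,-0.0019,0,0,0]]}}

```text
clock: 14.87
eef_pos: [594.5, 31.8, 83.9]
tcp_rot: [-3.142, 0.0, 2.807]
contact_force: [-4.0, -2.2, -3.7]
opening: 0.274
```

Emit:
{"op": "arm_command", "data": {"targets": [[-0.0008,0,-0.002,0,0,0],[-0.0008,0,-0.002,0,0,0],[-0.0008,0,-0.002,0,0,0]]}}

```text
clock: 15.12
eef_pos: [596.7, 31.0, 89.9]
tcp_rot: [-3.142, 0.0, 2.807]
contact_force: [-4.9, -4.1, -4.6]
opening: 0.272
```

Emit:
{"op": "arm_command", "data": {"targets": [[-0.0006,0,-0.0021,0,0,0],[-0.0006,0,-0.0021,0,0,0],[-0.0006,0,-0.0021,0,0,0]]}}

```text
clock: 15.37
eef_pos: [598.5, 30.5, 96.2]
tcp_rot: [3.142, 0.0, 2.807]
contact_force: [-3.5, -2.2, -3.9]
opening: 0.273
```

Emit:
{"op": "arm_command", "data": {"targets": [[-0.0004,0,-0.0022,0,0,0],[-0.0004,0,-0.0022,0,0,0],[-0.0004,0,-0.0022,0,0,0]]}}

```text
clock: 15.62
eef_pos: [599.6, 30.1, 102.8]
tcp_rot: [3.142, 0.0, 2.807]
contact_force: [-3.9, -3.1, -5.0]
opening: 0.273
```

Emit:
{"op": "arm_command", "data": {"targets": [[-0.0002,0,-0.0022,0,0,0],[-0.0002,0,-0.0022,0,0,0],[-0.0002,0,-0.0022,0,0,0]]}}

```text
clock: 15.87
eef_pos: [600.1, 29.9, 109.3]
tcp_rot: [-3.142, 0.0, 2.807]
contact_force: [-3.6, -3.2, -5.3]
opening: 0.273
```

Emit:
{"op": "arm_command", "data": {"targets": [[0.0001,0,-0.0022,0,0,0],[0.0001,0,-0.0022,0,0,0],[0.0001,0,-0.0022,0,0,0]]}}

```text
clock: 16.12
eef_pos: [600.0, 30.0, 116.0]
tcp_rot: [3.142, 0.0, 2.807]
contact_force: [-3.5, -3.2, -4.9]
opening: 0.274
```

Emit:
{"op": "arm_command", "data": {"targets": [[0.0003,0,-0.0022,0,0,0],[0.0003,0,-0.0022,0,0,0],[0.0003,0,-0.0022,0,0,0]]}}

```text
clock: 16.37
eef_pos: [599.2, 30.2, 122.5]
tcp_rot: [3.142, 0.001, 2.807]
contact_force: [-2.7, -4.4, -5.7]
opening: 0.276
```

Emit:
{"op": "arm_command", "data": {"targets": [[0.0005,0,-0.0021,0,0,0],[0.0005,0,-0.0021,0,0,0],[0.0005,0,-0.0021,0,0,0]]}}

```text
clock: 16.62
eef_pos: [597.9, 30.7, 128.7]
tcp_rot: [3.141, 0.001, 2.807]
contact_force: [-2.8, -4.6, -5.4]
opening: 0.269
```

Emit:
{"op": "arm_command", "data": {"targets": [[0.0007,0,-0.0021,0,0,0],[0.0007,0,-0.0021,0,0,0],[0.0007,0,-0.0021,0,0,0]]}}

```text
clock: 16.87
eef_pos: [595.9, 31.4, 135.0]
tcp_rot: [3.141, 0.001, 2.807]
contact_force: [-2.3, -4.3, -5.9]
opening: 0.273
```

Emit:
{"op": "arm_command", "data": {"targets": [[0.0009,0,-0.002,0,0,0],[0.0009,0,-0.002,0,0,0],[0.0009,0,-0.002,0,0,0]]}}

```text
clock: 17.12
eef_pos: [593.5, 32.2, 141.1]
tcp_rot: [3.141, 0.001, 2.807]
contact_force: [-1.8, -3.9, -5.9]
opening: 0.272
```

Emit:
{"op": "arm_command", "data": {"targets": [[0.0011,0,-0.0019,0,0,0],[0.0011,0,-0.0019,0,0,0],[0.0011,0,-0.0019,0,0,0]]}}

```text
clock: 17.37
eef_pos: [590.4, 33.3, 146.8]
tcp_rot: [3.141, 0.001, 2.807]
contact_force: [-3.3, -4.8, -5.9]
opening: 0.276
```

Emit:
{"op": "arm_command", "data": {"targets": [[0.0013,0,-0.0018,0,0,0],[0.0013,0,-0.0018,0,0,0],[0.0013,0,-0.0018,0,0,0]]}}

```text
clock: 17.62
eef_pos: [586.8, 34.5, 152.2]
tcp_rot: [3.141, 0.002, 2.807]
contact_force: [-1.6, -5.6, -5.3]
opening: 0.271
```

Emit:
{"op": "arm_command", "data": {"targets": [[0.0015,0,-0.0016,0,0,0],[0.0015,0,-0.0016,0,0,0],[0.0015,0,-0.0016,0,0,0]]}}

```text
clock: 17.87
eef_pos: [582.7, 35.9, 157.1]
tcp_rot: [3.141, 0.002, 2.807]
contact_force: [-0.8, -5.5, -5.3]
opening: 0.273
```

```bash
cat > more.py <<'E'
M=[(-1,"""538.5 51.0 45.2 -3.4 -3.2 -0.1
545.4 48.6 45.8 -3.0 -3.5 -6.1
551.8 46.4 47.3 -1.6 -3.5 -13.5
558.4 44.2 49.5 2.0 -5.4 -20.4
564.3 42.2 51.7 -1.7 -5.5 -8.0
570.2 40.2 55.1 -2.0 -5.7 -7.0
575.5 38.4 58.9 -3.0 -5.8 -5.1
580.4 36.7 63.2 -3.0 -5.9 -4.3
584.6 35.2 67.8 -4.9 -4.1 -3.4
588.4 33.9 72.9 -4.1 -4.5 -3.0
591.8 32.8 78.2 -3.5 -3.0 -2.7
594.5 31.8 83.9 -4.0 -2.2 -3.7
596.7 31.0 89.9 -4.9 -4.1 -4.6
598.5 30.5 96.2 -3.5 -2.2 -3.9
599.6 30.1 102.8 -3.9 -3.1 -5.0
600.1 29.9 109.3 -3.6 -3.2 -5.3
600.0 30.0 116.0 -3.5 -3.2 -4.9
599.2 30.2 122.5 -2.7 -4.4 -5.7
597.9 30.7 128.7 -2.8 -4.6 -5.4
595.9 31.4 135.0 -2.3 -4.3 -5.9
593.5 32.2 141.1 -1.8 -3.9 -5.9
590.4 33.3 146.8 -3.3 -4.8 -5.9
586.8 34.5 152.2 -1.6 -5.6 -5.3
582.7 35.9 157.1 -0.8 -5.5 -5.3""")]
E
python3 an.py
```

```text
centre 490.97816857343395 111.20459163673401 world xy along ex; rms 0.18928008202883154 axle guess X 490.4328591488235
free R [490.60303238 111.42428309  66.36549513]
1 1.811 t -2.19 r 1.79 res -0.07
1 1.912 t -1.72 r 1.55 res 0.01
1 2.011 t -1.5 r 1.31 res -0.05
1 2.109 t -2.21 r 0.77 res -0.08
1 2.205 t -1.57 r 0.95 res -0.04
1 2.305 t -1.61 r 0.59 res -0.02
1 2.402 t -1.4 r 3.31 res -0.06
1 2.502 t -2.0 r 2.48 res -0.06
1 2.602 t -2.45 r 2.29 res -0.02
1 2.704 t -2.71 r 5.13 res -0.08
1 2.809 t -3.12 r -7.49 res 0.23
1 2.905 t -3.54 r -16.02 res 0.45
1 2.999 t -3.1 r -15.32 res 0.38
1 3.094 t -3.0 r -13.17 res 0.38
1 3.187 t -4.53 r -13.32 res 0.37
1 3.288 t -4.11 r -9.4 res 0.32
-1 3.128 t 2.16 r 0.07 res 0.01
-1 3.017 t 2.43 r 5.84 res -0.08
-1 2.911 t 3.43 r 13.06 res -0.36
-1 2.8 t 3.38 r 20.45 res -0.51
-1 2.699 t 3.24 r 7.32 res -0.16
-1 2.592 t 3.67 r 5.96 res -0.19
-1 2.489 t 3.84 r 3.49 res -0.16
-1 2.386 t 3.6 r 2.52 res -0.08
-1 2.289 t 4.72 r -0.23 res -0.06
-1 2.191 t 3.83 r -0.21 res -0.07
-1 2.094 t 3.5 r -0.66 res 0.07
-1 1.997 t 4.63 r -1.25 res 0.02
-1 1.9 t 5.41 r -1.62 res -0.02
-1 1.8 t 4.38 r -1.63 res 0.04
-1 1.698 t 5.3 r -2.01 res 0.02
-1 1.6 t 5.37 r -2.2 res 0.05
-1 1.498 t 4.72 r -2.6 res 0.07
-1 1.399 t 5.43 r -2.06 res 0.05
-1 1.303 t 4.91 r -2.52 res 0.04
-1 1.202 t 5.23 r -2.84 res 0.0
-1 1.102 t 5.07 r -3.04 res 0.17
-1 1.003 t 4.14 r -4.47 res 0.14
-1 0.903 t 4.36 r -3.03 res 0.18
-1 0.804 t 4.55 r -2.92 res 0.13
drag,A,B [3.06 1.85 0.51] [0.08 0.11 0.11] Nm [0.202 0.122 0.033] amp 0.12663197197547857
phi 0.26711281079386184 final theta 2.8744798427959313
```

Emit:
{"op": "arm_command", "data": {"targets": [[-0.0015,0,0.0016,0,0,0],[-0.0015,0,0.0016,0,0,0],[-0.0015,0,0.0016,0,0,0]]}}

```text
clock: 18.12
eef_pos: [586.5, 34.6, 152.5]
tcp_rot: [3.142, 0.001, 2.807]
contact_force: [-3.4, -5.1, -2.2]
opening: 0.274
```

Emit:
{"op": "arm_command", "data": {"targets": [[-0.0013,0,0.0018,0,0,0],[-0.0013,0,0.0018,0,0,0],[-0.0013,0,0.0018,0,0,0]]}}

```text
clock: 18.37
eef_pos: [590.2, 33.3, 147.0]
tcp_rot: [3.141, 0.001, 2.807]
contact_force: [-4.9, -4.3, -0.9]
opening: 0.272
```

Emit:
{"op": "arm_command", "data": {"targets": [[-0.0011,0,0.0019,0,0,0],[-0.0011,0,0.0019,0,0,0],[-0.0011,0,0.0019,0,0,0]]}}

```text
clock: 18.62
eef_pos: [593.3, 32.3, 141.3]
tcp_rot: [3.141, 0.001, 2.807]
contact_force: [-4.6, -4.1, -0.8]
opening: 0.273
```

Emit:
{"op": "arm_command", "data": {"targets": [[-0.0009,0,0.002,0,0,0],[-0.0009,0,0.002,0,0,0],[-0.0009,0,0.002,0,0,0]]}}

```text
clock: 18.87
eef_pos: [595.9, 31.4, 135.3]
tcp_rot: [3.141, 0.001, 2.807]
contact_force: [-4.8, -4.7, -0.7]
opening: 0.272
```

Emit:
{"op": "arm_command", "data": {"targets": [[-0.0007,0,0.0021,0,0,0],[-0.0007,0,0.0021,0,0,0],[-0.0007,0,0.0021,0,0,0]]}}

```text
clock: 19.12
eef_pos: [597.8, 30.7, 129.1]
tcp_rot: [3.141, 0.001, 2.807]
contact_force: [-4.4, -5.2, 1.1]
opening: 0.275
```

Emit:
{"op": "arm_command", "data": {"targets": [[-0.0005,0,0.0021,0,0,0],[-0.0005,0,0.0021,0,0,0],[-0.0005,0,0.0021,0,0,0]]}}

```text
clock: 19.37
eef_pos: [599.2, 30.2, 122.8]
tcp_rot: [3.141, 0.001, 2.807]
contact_force: [-5.6, -5.0, 0.7]
opening: 0.269
```

Emit:
{"op": "arm_command", "data": {"targets": [[-0.0003,0,0.0022,0,0,0],[-0.0003,0,0.0022,0,0,0],[-0.0003,0,0.0022,0,0,0]]}}

```text
clock: 19.62
eef_pos: [600.0, 30.0, 116.1]
tcp_rot: [3.141, 0.001, 2.807]
contact_force: [-5.9, -4.7, -0.2]
opening: 0.268
```

Emit:
{"op": "arm_command", "data": {"targets": [[-0.0001,0,0.0022,0,0,0],[-0.0001,0,0.0022,0,0,0],[-0.0001,0,0.0022,0,0,0]]}}

```text
clock: 19.87
eef_pos: [600.2, 29.9, 109.5]
tcp_rot: [3.142, 0.0, 2.807]
contact_force: [-6.3, -4.2, 0.7]
opening: 0.269
```

Emit:
{"op": "arm_command", "data": {"targets": [[0.0002,0,0.0022,0,0,0],[0.0002,0,0.0022,0,0,0],[0.0002,0,0.0022,0,0,0]]}}

```text
clock: 20.12
eef_pos: [599.7, 30.1, 103.0]
tcp_rot: [3.142, 0.001, 2.807]
contact_force: [-5.3, -3.8, -0.1]
opening: 0.273
```

Emit:
{"op": "arm_command", "data": {"targets": [[0.0004,0,0.0022,0,0,0],[0.0004,0,0.0022,0,0,0],[0.0004,0,0.0022,0,0,0]]}}

```text
clock: 20.37
eef_pos: [598.6, 30.5, 96.4]
tcp_rot: [3.142, 0.001, 2.807]
contact_force: [-6.2, -4.8, 2.5]
opening: 0.272
```

Emit:
{"op": "arm_command", "data": {"targets": [[0.0006,0,0.0021,0,0,0],[0.0006,0,0.0021,0,0,0],[0.0006,0,0.0021,0,0,0]]}}

```text
clock: 20.62
eef_pos: [597.0, 31.0, 90.2]
tcp_rot: [3.141, 0.001, 2.807]
contact_force: [-5.9, -4.1, 2.2]
opening: 0.275
```

Emit:
{"op": "arm_command", "data": {"targets": [[0.0008,0,0.002,0,0,0],[0.0008,0,0.002,0,0,0],[0.0008,0,0.002,0,0,0]]}}

```text
clock: 20.87
eef_pos: [594.8, 31.8, 84.3]
tcp_rot: [3.141, 0.001, 2.807]
contact_force: [-5.8, -4.7, 2.9]
opening: 0.27
```

Emit:
{"op": "arm_command", "data": {"targets": [[0.001,0,0.0019,0,0,0],[0.001,0,0.0019,0,0,0],[0.001,0,0.0019,0,0,0]]}}

```text
clock: 21.12
eef_pos: [592.1, 32.7, 78.6]
tcp_rot: [3.141, 0.001, 2.807]
contact_force: [-5.4, -5.5, 4.0]
opening: 0.272
```

Emit:
{"op": "arm_command", "data": {"targets": [[0.0012,0,0.0018,0,0,0],[0.0012,0,0.0018,0,0,0],[0.0012,0,0.0018,0,0,0]]}}

```text
clock: 21.37
eef_pos: [589.0, 33.8, 73.3]
tcp_rot: [3.141, 0.002, 2.807]
contact_force: [-4.6, -5.9, 3.7]
opening: 0.274
```

Emit:
{"op": "arm_command", "data": {"targets": [[0.0014,0,0.0016,0,0,0],[0.0014,0,0.0016,0,0,0],[0.0014,0,0.0016,0,0,0]]}}

```text
clock: 21.62
eef_pos: [585.5, 35.0, 68.6]
tcp_rot: [3.141, 0.003, 2.807]
contact_force: [-3.6, -7.0, 2.9]
opening: 0.273
```

Emit:
{"op": "arm_command", "data": {"targets": [[0.0016,0,0.0015,0,0,0],[0.0016,0,0.0015,0,0,0],[0.0016,0,0.0015,0,0,0]]}}

```text
clock: 21.87
eef_pos: [581.5, 36.4, 64.2]
tcp_rot: [3.141, 0.004, 2.807]
contact_force: [-0.3, -8.5, 1.7]
opening: 0.273
```

Emit:
{"op": "arm_command", "data": {"targets": [[0.0017,0,0.0014,0,0,0],[0.0017,0,0.0014,0,0,0],[0.0017,0,0.0014,0,0,0]]}}

```text
clock: 22.12
eef_pos: [577.0, 38.0, 59.9]
tcp_rot: [3.141, 0.004, 2.807]
contact_force: [0.0, -9.6, 0.2]
opening: 0.273
```

Emit:
{"op": "arm_command", "data": {"targets": [[0.0019,0,0.0012,0,0,0],[0.0019,0,0.0012,0,0,0],[0.0019,0,0.0012,0,0,0]]}}

```text
clock: 22.37
eef_pos: [571.9, 39.7, 56.2]
tcp_rot: [3.141, 0.005, 2.807]
contact_force: [2.1, -11.7, -4.0]
opening: 0.278
```

Emit:
{"op": "arm_command", "data": {"targets": [[0.002,0,0.001,0,0,0],[0.002,0,0.001,0,0,0],[0.002,0,0.001,0,0,0]]}}

```text
clock: 22.62
eef_pos: [566.4, 41.5, 52.9]
tcp_rot: [3.141, 0.005, 2.808]
contact_force: [3.5, -10.4, -8.1]
opening: 0.27
```

Emit:
{"op": "arm_command", "data": {"targets": [[0.002,0,0.0008,0,0,0],[0.002,0,0.0008,0,0,0],[0.002,0,0.0008,0,0,0]]}}

```text
clock: 22.87
eef_pos: [560.5, 43.6, 50.1]
tcp_rot: [3.141, 0.005, 2.807]
contact_force: [4.4, -11.3, -10.7]
opening: 0.271
```

Emit:
{"op": "arm_command", "data": {"targets": [[0.0021,0,0.0006,0,0,0],[0.0021,0,0.0006,0,0,0],[0.0021,0,0.0006,0,0,0]]}}

```text
clock: 23.12
eef_pos: [554.1, 45.7, 47.9]
tcp_rot: [3.141, 0.004, 2.807]
contact_force: [4.2, -10.0, -14.6]
opening: 0.274
```

Emit:
{"op": "arm_command", "data": {"targets": [[0.0021,0,0.0004,0,0,0],[0.0021,0,0.0004,0,0,0],[0.0021,0,0.0004,0,0,0]]}}

```text
clock: 23.37
eef_pos: [547.5, 48.0, 46.5]
tcp_rot: [3.142, 0.003, 2.807]
contact_force: [3.0, -9.0, -16.0]
opening: 0.269
```

Emit:
{"op": "arm_command", "data": {"targets": [[0.0022,0,0.0002,0,0,0],[0.0022,0,0.0002,0,0,0],[0.0022,0,0.0002,0,0,0]]}}

```text
clock: 23.62
eef_pos: [540.8, 50.3, 45.7]
tcp_rot: [-3.141, 0.002, 2.807]
contact_force: [1.0, -8.6, -15.3]
opening: 0.27
```

Emit:
{"op": "arm_command", "data": {"targets": [[0.0022,0,0,0,0,0],[0.0022,0,0,0,0,0],[0.0022,0,0,0,0,0]]}}

```text
clock: 23.87
eef_pos: [534.1, 52.5, 45.7]
tcp_rot: [-3.141, 0.001, 2.807]
contact_force: [0.4, -7.2, -14.1]
opening: 0.281
```

```bash
cat >> more.py <<'E'
M.append((1,"""590.2 33.3 147.0 -4.9 -4.3 -0.9
593.3 32.3 141.3 -4.6 -4.1 -0.8
595.9 31.4 135.3 -4.8 -4.7 -0.7
597.8 30.7 129.1 -4.4 -5.2 1.1
599.2 30.2 122.8 -5.6 -5.0 0.7
600.0 30.0 116.1 -5.9 -4.7 -0.2
600.2 29.9 109.5 -6.3 -4.2 0.7
599.7 30.1 103.0 -5.3 -3.8 -0.1
598.6 30.5 96.4 -6.2 -4.8 2.5
597.0 31.0 90.2 -5.9 -4.1 2.2
594.8 31.8 84.3 -5.8 -4.7 2.9
592.1 32.7 78.6 -5.4 -5.5 4.0
589.0 33.8 73.3 -4.6 -5.9 3.7
585.5 35.0 68.6 -3.6 -7.0 2.9
581.5 36.4 64.2 -0.3 -8.5 1.7
577.0 38.0 59.9 0.0 -9.6 0.2
571.9 39.7 56.2 2.1 -11.7 -4.0
566.4 41.5 52.9 3.5 -10.4 -8.1
560.5 43.6 50.1 4.4 -11.3 -10.7
554.1 45.7 47.9 4.2 -10.0 -14.6
547.5 48.0 46.5 3.0 -9.0 -16.0
540.8 50.3 45.7 1.0 -8.6 -15.3
534.1 52.5 45.7 0.4 -7.2 -14.1"""))
E
cat > an2.py <<'E'
from dat import *
Fx=Fx+0.1;Fz=Fz-0.16; dv=D[:,0]
def circ(R=None):
    def f(p):
        dx,dz=X-p[0]-p[2]*Fx,z-p[1]-p[2]*Fz; return np.hypot(dx,dz)-(R or p[3])
    return least_squares(f,[490.5,111,-.02,66.])
for R in (66,None):
  s=circ(R);cx,cz,k=s.x[:3];print('circle',s.x,np.std(s.fun))
  for comp in(0,1):
    th=np.arctan2(X-cx-comp*k*Fx,z-cz-comp*k*Fz)%(2*np.pi)
    Ft=Fx*np.cos(th)-Fz*np.sin(th);Fr=Fx*np.sin(th)+Fz*np.cos(th)
    for lim in(30,9):
      m=abs(Fr)<lim
      for mode in ('bas','radial','fricrad'):
        cols=np.c_[-dv,np.sin(th),np.cos(th)]
        if mode=='radial': cols=np.c_[cols,Fr]
        if mode=='fricrad': cols=np.c_[cols,-dv*abs(Fr)]
        c=np.linalg.lstsq(cols[m],Ft[m],rcond=None)[0];rs=Ft[m]-cols[m]@c
        e=np.sqrt(np.diag(np.linalg.inv(cols[m].T@cols[m])))*rs.std()
        phi=np.arctan2(c[2],c[1]);A=np.hypot(c[1],c[2])
        print(comp,lim,mode,m.sum(),'coef',c.round(3),'std',rs.std().round(2),'amp',(A*.066).round(3),'final th',(np.pi-phi).round(3),'+-',(e[1:3].mean()/A).round(3))
print('now th',th[-1])
E
python3 an2.py
```

```text
circle [ 4.90980625e+02  1.11190582e+02 -2.67717090e-02  6.60000000e+01] 0.0397304783226585
0 30 bas 63 coef [2.971 2.158 0.703] std 0.49 amp 0.15 final th 2.827 +- 0.042
0 30 radial 63 coef [2.96  2.172 0.736 0.007] std 0.49 amp 0.151 final th 2.815 +- 0.044
0 30 fricrad 63 coef [2.938 2.155 0.685 0.007] std 0.49 amp 0.149 final th 2.834 +- 0.044
0 9 bas 50 coef [2.938 2.154 0.731] std 0.51 amp 0.15 final th 2.814 +- 0.05
0 9 radial 50 coef [ 2.954  2.092  0.628 -0.027] std 0.5 amp 0.144 final th 2.85 +- 0.065
0 9 fricrad 50 coef [ 3.069  2.137  0.735 -0.045] std 0.5 amp 0.149 final th 2.81 +- 0.05
1 30 bas 63 coef [2.971 2.161 0.706] std 0.5 amp 0.15 final th 2.826 +- 0.042
1 30 radial 63 coef [2.96  2.176 0.743 0.008] std 0.49 amp 0.152 final th 2.812 +- 0.044
1 30 fricrad 63 coef [2.942 2.158 0.691 0.006] std 0.49 amp 0.15 final th 2.832 +- 0.044
1 9 bas 50 coef [2.94  2.156 0.733] std 0.51 amp 0.15 final th 2.814 +- 0.05
1 9 radial 50 coef [ 2.955  2.095  0.631 -0.027] std 0.5 amp 0.144 final th 2.849 +- 0.065
1 9 fricrad 50 coef [ 3.072  2.138  0.737 -0.045] std 0.5 amp 0.149 f
[... 469 characters left out ...]
 2.954  2.094  0.63  -0.027] std 0.5 amp 0.144 final th 2.849 +- 0.065
0 9 fricrad 50 coef [ 3.068  2.138  0.736 -0.045] std 0.5 amp 0.149 final th 2.81 +- 0.05
1 30 bas 63 coef [2.972 2.162 0.707] std 0.5 amp 0.15 final th 2.826 +- 0.042
1 30 radial 63 coef [2.96  2.179 0.747 0.009] std 0.49 amp 0.152 final th 2.811 +- 0.044
1 30 fricrad 63 coef [2.942 2.159 0.69  0.006] std 0.5 amp 0.15 final th 2.832 +- 0.044
1 9 bas 50 coef [2.94  2.157 0.735] std 0.51 amp 0.15 final th 2.813 +- 0.05
1 9 radial 50 coef [ 2.955  2.097  0.633 -0.026] std 0.5 amp 0.145 final th 2.848 +- 0.065
1 9 fricrad 50 coef [ 3.071  2.14   0.738 -0.045] std 0.5 amp 0.149 final th 2.809 +- 0.05
now th 3.1962685900341663
```

Emit:
{"op": "arm_command", "data": {"targets": [[-0.0019,0,0.0001,0,0,0],[-0.0019,0,0.0001,0,0,0],[-0.0019,0,0.0001,0,0,0]]}}

```text
clock: 24.12
eef_pos: [538.3, 51.1, 45.4]
tcp_rot: [-3.141, -0.002, 2.807]
contact_force: [-4.6, -4.3, -7.8]
opening: 0.273
```

Emit:
{"op": "arm_command", "data": {"targets": [[-0.0019,0,-0.0001,0,0,0],[-0.0019,0,-0.0001,0,0,0],[-0.0019,0,-0.0001,0,0,0]]}}

```text
clock: 24.37
eef_pos: [544.0, 49.1, 45.7]
tcp_rot: [-3.141, -0.001, 2.807]
contact_force: [-3.5, -4.8, -8.1]
opening: 0.272
```

Emit:
{"op": "arm_command", "data": {"targets": [[-0.0019,0,-0.0003,0,0,0],[-0.0019,0,-0.0003,0,0,0],[-0.0019,0,-0.0003,0,0,0]]}}

```text
clock: 24.62
eef_pos: [549.6, 47.2, 46.7]
tcp_rot: [-3.141, -0.001, 2.807]
contact_force: [-3.2, -5.0, -10.1]
opening: 0.271
```

Emit:
{"op": "arm_command", "data": {"targets": [[-0.0019,0,-0.0004,0,0,0],[-0.0019,0,-0.0004,0,0,0],[-0.0019,0,-0.0004,0,0,0]]}}

```text
clock: 24.87
eef_pos: [555.2, 45.3, 48.0]
tcp_rot: [-3.141, -0.0, 2.807]
contact_force: [-3.7, -5.3, -6.0]
opening: 0.272
```

Emit:
{"op": "arm_command", "data": {"targets": [[-0.0019,0,-0.0006,0,0,0],[-0.0019,0,-0.0006,0,0,0],[-0.0019,0,-0.0006,0,0,0]]}}

```text
clock: 25.12
eef_pos: [560.7, 43.4, 50.0]
tcp_rot: [-3.141, -0.0, 2.807]
contact_force: [-2.7, -5.2, -5.4]
opening: 0.274
```

Emit:
{"op": "arm_command", "data": {"targets": [[-0.0019,0,-0.0009,0,0,0],[-0.0019,0,-0.0009,0,0,0],[-0.0019,0,-0.0009,0,0,0]]}}

```text
clock: 25.37
eef_pos: [566.3, 41.5, 52.7]
tcp_rot: [-3.141, 0.0, 2.807]
contact_force: [-2.2, -4.9, -6.2]
opening: 0.273
```

Emit:
{"op": "arm_command", "data": {"targets": [[-0.0019,0,-0.001,0,0,0],[-0.0019,0,-0.001,0,0,0],[-0.0019,0,-0.001,0,0,0]]}}

```text
clock: 25.62
eef_pos: [571.7, 39.7, 55.9]
tcp_rot: [-3.141, 0.0, 2.807]
contact_force: [-3.3, -5.3, -4.1]
opening: 0.273
```

```bash
cat >> more.py <<'E'
M.append((-1,"""544.0 49.1 45.7 -3.5 -4.8 -8.1
549.6 47.2 46.7 -3.2 -5.0 -10.1
555.2 45.3 48.0 -3.7 -5.3 -6.0
560.7 43.4 50.0 -2.7 -5.2 -5.4
566.3 41.5 52.7 -2.2 -4.9 -6.2
571.7 39.7 55.9 -3.3 -5.3 -4.1"""))
E
sed -i 's/Fx=Fx+0.1;Fz=Fz-0.16/Fx=Fx+0.05;Fz=Fz-0.05/' an2.py
python3 an2.py|grep -v rad
python3 - <<'E'
from rig import r
import numpy as np
s=r.sense();p=s['eef_pos'];a=-.3346
X=p[0]*np.cos(a)+p[1]*np.sin(a);dx,dz=X-490.98,p[2]-111.19
t=np.arctan2(dx,dz);print(t,np.hypot(dx,dz),p,s['clock'])
for T in np.linspace(t,2.84,6): print(round(T,3),66*np.sin(T),66*np.cos(T))
E
```

```text
circle [ 4.90979440e+02  1.11191438e+02 -2.67306871e-02  6.60000000e+01] 0.038855153921538314
0 30 bas 69 coef [2.976 2.043 0.639] std 0.48 amp 0.141 final th 2.838 +- 0.041
0 9 bas 55 coef [2.939 2.041 0.675] std 0.49 amp 0.142 final th 2.822 +- 0.048
1 30 bas 69 coef [2.977 2.045 0.644] std 0.48 amp 0.142 final th 2.837 +- 0.041
1 9 bas 55 coef [2.941 2.043 0.678] std 0.49 amp 0.142 final th 2.821 +- 0.048
circle [ 4.90921371e+02  1.11226977e+02 -2.66386440e-02  6.60568038e+01] 0.0365895624269496
0 30 bas 69 coef [2.977 2.045 0.639] std 0.48 amp 0.141 final th 2.839 +- 0.041
0 9 bas 55 coef [2.94  2.042 0.676] std 0.49 amp 0.142 final th 2.822 +- 0.048
1 30 bas 69 coef [2.977 2.047 0.643] std 0.48 amp 0.142 final th 2.837 +- 0.041
1 9 bas 55 coef [2.941 2.044 0.679] std 0.49 amp 0.142 final th 2.821 +- 0.048
now th 2.5656452030657872
2.5646872969743715 65.93192656706664 [571.67274969  39.67016987  55.92885374] 25.6167
2.565 35.998562368360716 -55.31820231543361
2.62 32.89958260524799 -57.2155351666002
2.675 29.700880343896866 -58.93944101191935
2.73 26.412151226481644 -60.4846944903375
2.785 23.043363777149004 -61.846611757104185
2.84 19.60472918625094 -63.02106468105534
```

Emit:
{"op": "arm_command", "data": {"targets": [[0.0016,0,0.001,0,0,0],[0.0016,0,0.001,0,0,0],[0.0016,0,0.0009,0,0,0]]}}

```text
clock: 25.87
eef_pos: [568.8, 40.7, 54.0]
tcp_rot: [3.141, 0.004, 2.808]
contact_force: [-0.6, -9.6, 0.6]
opening: 0.269
```

Emit:
{"op": "arm_command", "data": {"targets": [[0.0016,0,0.0009,0,0,0],[0.0016,0,0.0008,0,0,0],[0.0016,0,0.0008,0,0,0]]}}

```text
clock: 26.12
eef_pos: [564.4, 42.3, 51.5]
tcp_rot: [3.141, 0.004, 2.807]
contact_force: [-1.6, -9.9, 1.0]
opening: 0.275
```

Emit:
{"op": "arm_command", "data": {"targets": [[0.0017,0,0.0007,0,0,0],[0.0017,0,0.0007,0,0,0]]}}

```text
clock: 26.28
eef_pos: [561.2, 43.4, 50.1]
tcp_rot: [3.141, 0.004, 2.807]
contact_force: [-0.4, -11.0, 0.1]
opening: 0.273
```

Emit:
{"op": "arm_command", "data": {"targets": [[0.0017,0,0.0006,0,0,0],[0.0017,0,0.0006,0,0,0]]}}

```text
clock: 26.45
eef_pos: [557.9, 44.5, 48.8]
tcp_rot: [3.141, 0.004, 2.807]
contact_force: [-0.9, -11.1, -0.8]
opening: 0.271
```

```bash
cat > now.py <<'E'
from rig import r
import numpy as np
for i in range(6):
    r.grab_frame('top'); s=r.sense();p=s['eef_pos'];a=-.3346
    X=p[0]*np.cos(a)+p[1]*np.sin(a);F=s['contact_force'];dx,dz=X-490.98+.0267*(F[0]*np.cos(a)+F[1]*np.sin(a)),p[2]-111.19+.0267*F[2]
    print(s['clock'],np.arctan2(dx,dz).round(4),np.hypot(dx,dz).round(2),p.round(2),F.round(1),s['qvel'].round(4).max(),s['opening'])
E
python3 now.py
```

```text
26.5 2.8183 66.0 [557.44  44.62  48.62] [-0.4 -9.5 -0.4] 0.0059 0.2739332865833478
26.55 2.8182 66.01 [557.47  44.6   48.65] [-1.4 -9.3 -1.7] 0.0049 0.26923033969552396
26.6 2.8186 66.0 [557.46  44.61  48.65] [-2.  -9.4 -1.9] 0.0026 0.2698511097238366
26.65 2.8178 65.97 [557.51  44.6   48.66] [-2.1 -9.4 -0.7] 0.0009 0.2751227643724201
26.7 2.8174 65.97 [557.5   44.6   48.67] [-0.8 -9.3 -0.4] 0.0011 0.2744388929332402
26.75 2.8184 65.99 [557.47  44.62  48.64] [-1.6 -9.3 -1.2] 0.0008 0.2785479007603763
```

```bash
python3 - <<'E'
from rig import r
from h import *
f=r.grab_frame('scene');cv2.imwrite('pics/s_end.png',cv2.resize(f['image'],(768,576)))
f=r.grab_frame('wrist');cv2.imwrite('pics/w_end.png',f['image'])
E
```

```text
(no output)
```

View pics/s_end.png

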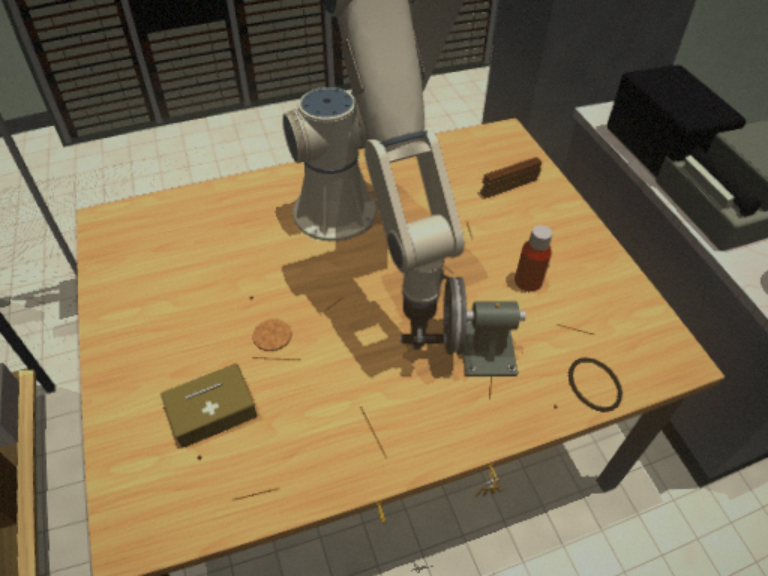

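View pics/w_end.png

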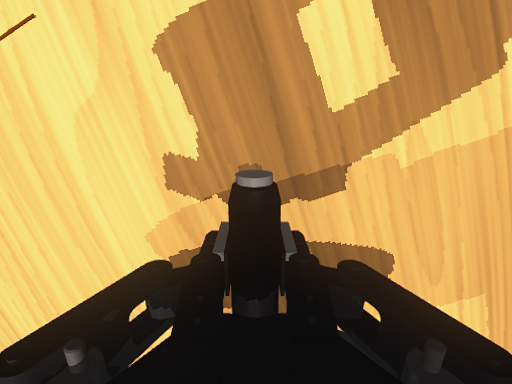

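```bash
python3 - <<'E'
from rig import r
s=r.sense();print(s['clock'],s['eef_pos'],s['contact_force'],abs(s['qvel']).max())
print(r.sign_off())
E
```

```text
26.85 [557.49154895  44.5960648   48.65604788] [-2.13073237 -8.81325841 -0.9592459 ] 0.002150502188407003
the job is handed in; nothing more can be done
None
```

The wheel is standing with its heavy side as close to straight down as I could measure, still gripped and at rest. I handed the job in at 26.9 s, under the 67 s limit.

- **Feeling for the weight:** I gripped the handle from above and turned the wheel slowly both ways, over angles of about 0.8 to 3.29 rad. I read the wrist force at 69 points along the way.
- **What the fit gave:** the drag came out at 0.196 N m and the weight's pull at about 0.14 N m. Both agree with the figures you gave. The handle's path fitted a 66 mm circle to within 0.04 mm.
- **Where the heavy side hangs down:** the handle has to stand at about 2.82 to 2.84 rad. The scatter in the readings is about ±0.04 rad, and the uncertain zero of the force sensor adds about 0.05 rad.
- **Last checks:** the handle was steady at 2.818 rad over 0.25 s and the joints were practically still. The pictures showed the grip closed on the handle, and the box, flask and coaster looked unmoved.
- **Disagreements:**
  - The first fit, from one direction of turning only, gave 3.66 rad. I set it aside because its drag and pull did not agree with your figures.
  - Small errors in my path pushed the handle inwards or outwards with up to about 20 N while turning, and about 9 N along the shaft was left at the end. Leaving out the points with high sideways force changed the result by less than 0.02 rad.

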